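# Snap the colour markers onto the air and gas lines

### The arm

A 7-joint arm with a two-finger parallel gripper is mounted at the origin on the work surface. World frame = base frame: x ahead of the robot, y to its left, z up, the work surface at z = 0. Lengths are in m, angles in rad, forces in N, time in s.
With the tool pointing down it reaches from about 0.35 to 0.9 m from the base axis. Payload 19.9 kg.
Tool frame: the origin (TCP) lies at the very end of the fingers, on their centre line; the grasp point (between the pads) lies 19 mm behind it; y points along the fingers, z is the direction in which the jaws open and shut, and the axes are right-handed (so a half turn about y gives the same grasp; the last joint's range is limited). The gripper opens to 85 mm and grips with 20 to 120 N. Pads are 22 mm wide; open, the fingers measure 114 mm over their backs; the gripper's body (76 mm by 85 mm) begins 54 mm behind the grasp point. The pads swing forward as they close: fully open they stand 13 mm farther back than shut.
Start: joints at [-1.31, 0.417, -0.01, 1.614, 0.005, 1.111, -0.053], TCP at [0.186, 0.597, 0.231] pointing down, gripper open.
Joint ranges: [-2.81, 2.81], [-0.39, 2.02], [-1.27, 1.25], [0.06, 2.57], [-1.19, 4.33], [0.19, 2], [-2.82, 2.82]. Speed limits (rad/s): [1.89, 1.89, 2.39, 2.39, 3.01, 3.01, 3.01].

### API

Orientations are given as a unit quaternion [x, y, z, w].
In Python, from workcell import ctrl, cams, job gives the robot as it stands. The module is installed in compiled form; this text tells all that it offers.
- The arm moves only by the tool servo_tool, never from a script. Its argument "series" is one flat list of numbers, 5 for each row, row after row: the closure, from 0 (fully open) to 1 (shut), then the shift along the tool's x, y, z in mm, then the turn about the tool's y in rad. A call has 1 to 8 rows; each row is the pose to reach, as a shift and turn from the pose commanded when the call began, along the tool's axes at that moment; what a row does not reach only later rows make up. A row lasts 1/8 s, in which the tool goes at most 62.5 mm and 10.7 degrees, less where a joint would pass 70% of its speed; a pose out of reach is approached as far as the arm can. A call with a gripper value outside its range is refused whole. The fingers move at their own pace and stop on an object; "grip_force" is the grip in N (left out, the last holds). Time passes only in rows, so rows that repeat a pose let the fingers close. It gives the time, the measured TCP pose, the force and the opening at its end, in the units of the state.
- ctrl.get_state(): the state, without advancing time (a new reading comes with each control period).
- cams.read_camera(name): name is "scene" or "side" or "wrist"; returns a dict with "color" (400x640x3 uint8, red, green, blue), "depth" (400x640 float32, m along the optical axis (not along the pixel's ray), 0 where there is no reading), "mtx" (3x3 intrinsics, pixels), "k1" (the pictures are not rectified: a ray, as slopes to the right and down, at radius r is drawn at 1 + k1 r^2 times it, then the intrinsics apply), "position" and "rotation" of the camera in the world; the wrist camera has in their place "T_tool_cam" (4x4, takes a point from camera to tool coordinates, whose origin is the TCP and whose axes are the tool frame's). Camera axes: x right, y down, z forward; pixel columns grow to the right and rows downward; lengths in m; the calibration is good to about 2 mm. A picture is of the moment at which its call begins: read the wrist's pose just before it.
- job.job_done(): hands the job in, once; it reports no verdict.
The state is a dict: "time_s": time; "qpos": joint angles; "dq": joint speeds; "joint_efforts": joint torques, N m; "tcp_pos": TCP position; "tool_rot": TCP orientation; "force": force on the tool from outside, world axes, zero at the start; "torque": the same for the moment, N m; "width": opening from 0.0 (shut) to 1.0 (fully open).
Only numpy, scipy, OpenCV 4.12 (cv2) and the standard library are available. Lean on these libraries where they do the work, as an engineer would, in place of code of your own. Each camera call takes 0.05 s, during which the arm holds its last target.

### The job

Press the blue clip onto the bare pipe of the blue-collared air line and the yellow clip onto that of the yellow-collared gas line, each straight down between the two collars until its arms snap shut under the pipe and it sits fully home, fin upright. Leave both clips there, let go, and do not disturb the other things on the bench.

Things in the scene. Friction and masses are not known exactly. Their poses are not given: they have to be found in the camera images.
- blue_clip_fin (a point): blue sprung pipe clip, 80 g, standing on its two arms, mouth down. Point: centre of its upright blue grip fin, 16 mm thick (own x) x 30 long (own y) x 44 tall (own z, up), 60 mm above the clip's underside. The fin stands on a flat crown 36 x 30 mm whose top is 22 mm below this point.
- blue_clip_bore (a point): centre of the blue clip's bore, 44 mm below the fin's centre, 16 mm above the clip's underside; same axes, own y along the bore. The crown's underside is 17 mm above this point. At home the bore's centre is on the pipe's axis.
- blue_clip_lips (a point): midway between the blue clip's rounded lips, 13 mm below the bore's centre, 22 mm apart at rest, at the ends of two steel arms 45 mm wide over all (own x). Pressed down on a 34 mm pipe with 9 to 17 N, the arms spring apart and snap shut below it; lips touch the pipe 26 mm before home. Pulling off takes 14 N. It stays as it is turned on the pipe.
- yellow_clip_fin (a point): yellow sprung pipe clip, 80 g, standing on its two arms, mouth down. Point: centre of its upright yellow grip fin, 16 mm thick (own x) x 30 long (own y) x 44 tall (own z, up), 60 mm above the clip's underside. The fin stands on a flat crown 36 x 30 mm whose top is 22 mm below this point.
- yellow_clip_bore (a point): centre of the yellow clip's bore, 44 mm below the fin's centre, 16 mm above the clip's underside; same axes, own y along the bore. The crown's underside is 17 mm above this point. At home the bore's centre is on the pipe's axis.
- yellow_clip_lips (a point): midway between the yellow clip's rounded lips, 13 mm below the bore's centre, 22 mm apart at rest, at the ends of two steel arms 45 mm wide over all (own x). Pressed down on a 34 mm pipe with 9 to 17 N, the arms spring apart and snap shut below it; lips touch the pipe 26 mm before home. Pulling off takes 14 N. It stays as it is turned on the pipe.
- air_line_mid (a point): air line: fixed bench stand with one level bare steel pipe, 34 mm diameter, and blue collars. Point: on the pipe's axis, 65 mm above the bench, midway between the collars; own y along the pipe, z up. Collars: 44 mm diameter, 8 mm thick, centred 34 mm either side of this point, 60 mm of bare pipe between them.
- air_line_lever (a point): the air line's blue valve lever (fixed), 52 mm long, at one end of the stand, 118 mm along the pipe from its middle; its top, 108 mm above the bench, is the stand's highest part. Base 80 x 250 x 6 mm; green end uprights 50 mm wide, 89 mm tall, 112 mm either side of the middle; end fittings reach 148 mm.
- gas_line_mid (a point): gas line: fixed bench stand with one level bare steel pipe, 34 mm diameter, and yellow collars. Point: on the pipe's axis, 65 mm above the bench, midway between the collars; own y along the pipe, z up. Collars: 44 mm diameter, 8 mm thick, centred 34 mm either side of this point, 60 mm of bare pipe between them.
- gas_line_lever (a point): the gas line's yellow valve lever (fixed), 52 mm long, at one end of the stand, 118 mm along the pipe from its middle; its top, 108 mm above the bench, is the stand's highest part. Base 80 x 250 x 6 mm; green end uprights 50 mm wide, 89 mm tall, 112 mm either side of the middle; end fittings reach 148 mm.
- paste_jar_centre (a point): bystander: amber jar of paste, 56 mm diameter, 75 mm tall, standing; point at its centre
- coupling_centre (a point): bystander: steel pipe coupling standing on end, 60 mm outside, 42 mm inside diameter, 55 mm tall; point at its centre
- offcut_centre (a point): bystander: standing offcut of 40 x 40 mm square steel tube, 50 mm tall; point at its centre
- rivet_tin_centre (a point): bystander: green-banded rivet tin, 60 mm diameter, 85 mm tall, standing; point at its centre
- spray_can_centre (a point): bystander: red-banded spray can, 60 mm diameter, 190 mm tall, standing towards the back; point at its centre
There are look-alikes about, which are no part of the job. What is shaped like the part that bears blue_clip_fin but red is not meant.

How it is judged:
At the end, for the whole second after the job is handed in: Blue clip on the air line, yellow on the gas line: bore centre within 4 mm of the pipe axis (sideways, height), within 20 mm along it of midway between the collars, in line within 0.12 rad, fin within 0.35 rad of upright; staying so, released (x of blue_clip_bore in the frame of air_line_mid between -0.004 and 0.004 m and z of blue_clip_bore in the frame of air_line_mid between -0.004 and 0.004 m and y of blue_clip_bore in the frame of air_line_mid between -0.02 and 0.02 m and angle between the y axis of blue_clip_bore and the y axis of air_line_mid, either way round below 0.12 rad and angle between each of blue_clip_bore, yellow_clip_bore's own z axis and vertical below 0.35 rad and x of yellow_clip_bore in the frame of gas_line_mid between -0.004 and 0.004 m and z of yellow_clip_bore in the frame of gas_line_mid between -0.004 and 0.004 m and y of yellow_clip_bore in the frame of gas_line_mid between -0.02 and 0.02 m and angle between the y axis of yellow_clip_bore and the y axis of gas_line_mid, either way round below 0.12 rad); the robot touches nothing.
It fails at once if the jar, coupling, offcut or rivet tin is pushed or knocked more than 30 mm from its place (distance of any of paste_jar_centre, coupling_centre, offcut_centre, rivet_tin_centre from where it was at the start of the episode above 0.03 m).
It fails at once if the spray can is pushed or knocked more than 30 mm from its place (distance of spray_can_centre from where it was at the start of the episode above 0.03 m).
It also fails if it takes over 72 s, if anything falls off the work surface, if the arm or the gripper's body presses on something with over 40 N, if the wrist force passes 120 N, or if a joint passes its speed limit or range.

## Working session

There is one attempt and no reset: what is moved stays moved. The work goes in short steps, Python scripts to look and compute and a tool call to move; the robot and the scene stay as the last step left them, time stands still between calls to the robot, and variables do not carry over. Pictures are saved under pics/ and viewed, and the job is handed in when it is done.

Besides the shell and the picture viewer there is one more tool, called after "Call:" by a JSON object that holds its "fn" and its "kwargs". servo_tool: Moves the arm, as the interface text tells. Its arguments: {"type":"object","properties":{"series":{"type":"array","items":{"type":"number"}},"grip_force":{"type":"number"}},"required":["series"]}

```bash
mkdir -p pics
cat > h.py <<'E'
from workcell import ctrl,cams,job
import numpy as np,cv2
from scipy.spatial.transform import Rotation as R
def cam(n):
    s=ctrl.get_state(); c=cams.read_camera(n)
    if n=='wrist':
        T=np.eye(4);T[:3,:3]=R.from_quat(s['tool_rot']).as_matrix();T[:3,3]=s['tcp_pos']
        M=T@np.array(c['T_tool_cam']); c['P']=M[:3,3];c['R']=M[:3,:3]
    else:
        r=np.array(c['rotation']); c['P']=np.array(c['position']); c['R']=r if r.shape==(3,3) else R.from_quat(r).as_matrix()
    return c
def rays(c,uv):
    uv=np.atleast_2d(np.float64(uv)); K=np.array(c['mtx'])
    d=(uv-[K[0,2],K[1,2]])/[K[0,0],K[1,1]]; s=d.copy()
    for _ in range(20): s=d/(1+c['k1']*(s**2).sum(1,keepdims=True))
    return np.c_[s,np.ones(len(s))]
def onplane(c,uv,z):
    r=rays(c,uv)@c['R'].T
    return c['P']+r*((z-c['P'][2])/r[:,2:])
def cloud(c):
    v,u=np.mgrid[:400,:640]; uv=np.c_[u.ravel(),v.ravel()]
    return (rays(c,uv)*c['depth'].reshape(-1,1)@c['R'].T+c['P']).reshape(400,640,3)
def save(c,n,f=1): cv2.imwrite('pics/'+n+'.png',c['color'][:,:,::-1])
E
python3 - <<'E'
from h import *
print(ctrl.get_state())
import pickle
for n in('scene','side','wrist'):
    c=cam(n);save(c,n+'0');print(n,c['P'],c['R'].tolist(),c['mtx'],c['k1']);pickle.dump(c,open(n+'0.pkl','wb'))
E
```

```text
{'time_s': 0.0, 'qpos': array([-1.3095043 ,  0.41796176, -0.01030246,  1.61418913,  0.00470674,
        1.11070624, -0.05297504]), 'dq': array([ 0.00122577, -0.00025999,  0.00147569, -0.00018846,  0.00028093,
        0.00126875, -0.00027993]), 'joint_efforts': array([ 1.23816710e-03, -8.64442992e+01,  6.79363925e-01, -4.34891474e+01,
        1.91388326e-02,  7.46013393e-03,  4.67291682e-05]), 'tcp_pos': array([0.18627264, 0.59622205, 0.23066161]), 'tool_rot': array([ 0.6994579 , -0.10666361,  0.10660066, -0.69858272]), 'force': array([-0.86005548, -0.03753127,  0.20447879]), 'torque': array([-0.03494844,  0.01793341,  0.02932306]), 'width': 1.0071806100752365}
scene [1.29260065 0.31705813 0.57527982] [[-0.3240916500328445, 0.47994798407077566, -0.8152389434793867], [0.9458217347578464, 0.18227940956417477, -0.26869213406535397], [0.01964302519080313, -0.8581515888439143, -0.5130204695000181]] [[372.77926243   0.         321.77425403]
 [  0.         372.77926243 197.24503287]
 [  0.           0.           1.        ]] -0.020256530858110824
side [ 0.50515367 -0.96759642  0.70055081] [[0.999453368619386, 0.011259835921211499, 0.031083436914044277], [-0.021132187189041717, -0.5054690772297339, 0.8625859044924911], [0.025424291926605863, -0.8627712489759665, -0.504954827009785]] [[429.24015692   0.         323.47391455]
 [  0.         429.24015692 199.30539181]
 [  0.           0.           1.        ]] -0.07326445514236647
wrist [0.12204923 0.61593619 0.37278938] [[0.29834346203235007, 0.9206991569597641, 0.2516033406696511], [0.9544583623456226, -0.2876133824215031, -0.07929550302867933], [-0.0006428149506574662, 0.26380220739341625, -0.9645765818032783]] [[299.9676604    0.         318.90564296]
 [  0.         299.9676604  201.8316656 ]
 [  0.           0.           1.        ]] -0.046037491786781994
```

View pics/scene0.png

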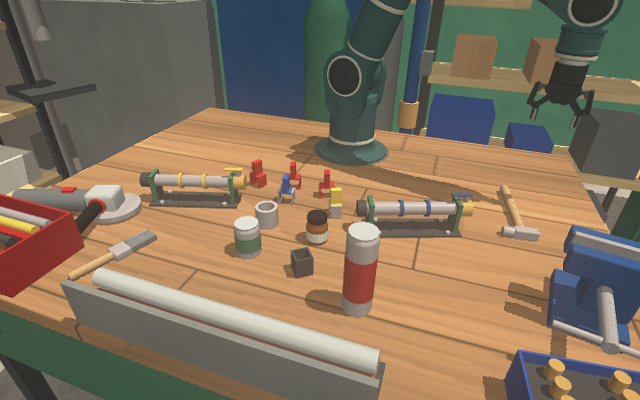

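View pics/side0.png

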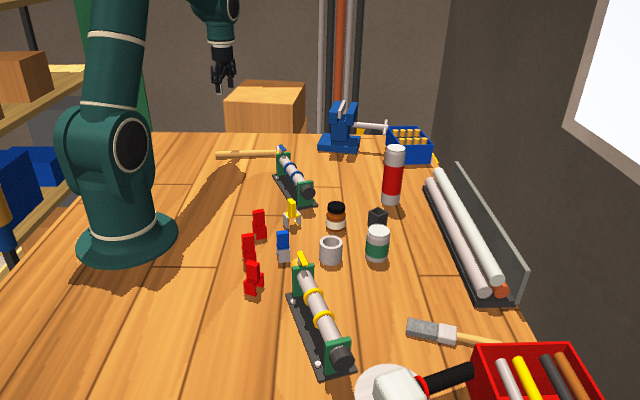

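View pics/wrist0.png

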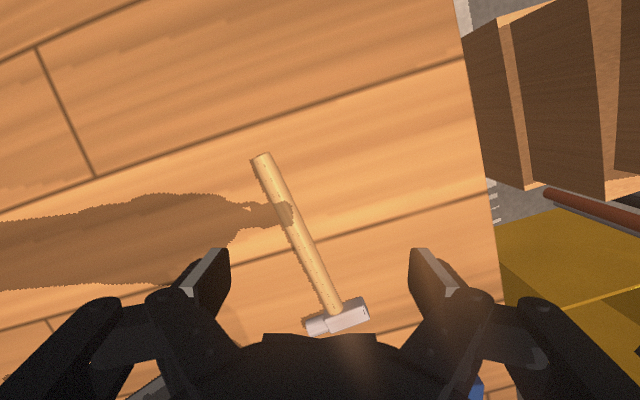

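The scene view shows the blue clip at (287,188) and the yellow clip at (336,203). Three red look-alikes stand at about (258,173), (293,175) and (327,183). The air line (blue collars) is at about (415,210) and the gas line (yellow collars) at about (192,180). The side view agrees: blue clip (283,246), yellow clip (291,213), reds on the left. Next I'll enlarge and measure.

Run:
```python
import pickle,numpy as np,cv2
from h import cloud
for n,box in(('scene',(130,140,490,290)),('side',(220,130,430,380))):
    c=pickle.load(open(n+'0.pkl','rb'));X=cloud(c);im=c['color'];hsv=cv2.cvtColor(im,cv2.COLOR_RGB2HSV)
    x0,y0,x1,y1=box
    s=min(800/(x1-x0),600/(y1-y0))
    cv2.imwrite(f'pics/{n}_crop.png',cv2.resize(im[y0:y1,x0:x1,::-1],None,fx=s,fy=s,interpolation=cv2.INTER_CUBIC))
    print(n)
    for nm,lo,hi in(('blue',(105,110,40),(128,255,255)),('yel',(22,150,80),(32,255,255)),('red',(0,190,60),(5,255,255)),('green',(60,80,20),(90,255,130))):
        m=cv2.inRange(hsv,lo,hi); m[:y0]=0;m[y1:]=0;m[:,:x0]=0;m[:,x1:]=0
        k,l,st,ce=cv2.connectedComponentsWithStats(m)
        for i in range(1,k):
            if st[i,4]>12:
                P=X[(l==i)&(c['depth']>0)]
                print(nm,ce[i].round(),st[i,4],'med',np.median(P,0).round(3),'lo',np.percentile(P,3,0).round(3),'hi',np.percentile(P,97,0).round(3))
```

```text
scene
blue [286. 177.] 22 med [ 0.44  -0.074  0.082] lo [ 0.426 -0.08   0.08 ] hi [ 0.45  -0.068  0.083]
blue [289. 190.] 13 med [ 0.433 -0.066  0.038] lo [ 0.42  -0.07   0.036] hi [ 0.444 -0.062  0.039]
blue [428. 203.] 15 med [0.444 0.321 0.085] lo [0.432 0.316 0.078] hi [0.45  0.327 0.086]
yel [233. 169.] 32 med [ 0.49  -0.21   0.108] lo [ 0.481 -0.231  0.106] hi [ 0.499 -0.189  0.109]
yel [203. 177.] 15 med [ 0.523 -0.288  0.084] lo [ 0.512 -0.293  0.078] hi [ 0.531 -0.285  0.087]
side
blue [339. 142.] 793 med [0.617 0.63  0.031] lo [0.542 0.585 0.007] hi [0.69  0.705 0.076]
blue [391. 138.] 138 med [0.823 0.63  0.059] lo [0.816 0.533 0.014] hi [0.833 0.687 0.082]
blue [418. 153.] 526 med [0.911 0.503 0.046] lo [0.861 0.494 0.004] hi [0.956 0.626 0.081]
blue [282. 148.] 24 med [0.407 0.393 0.108] lo [0.395 0.371 0.106] hi [0.418 0.414 0.111]
blue [288. 166.] 37 med [0.427 0.314 0.078] lo [0.418 0.305 0.053] hi [0.454 0.328 0.087]
blue [294. 175.] 38 med [0.45  0.25  0.079] lo [0.44  0.243 0.052] hi [0.478 0.261 0.087]
blue [282. 240.] 223 med [ 0.436 -0.083  0.063] lo [ 0.423 -0.
[... 591 characters left out ...]
0.784 0.213 0.135]
red [253. 253.] 1186 med [ 0.365 -0.107  0.042] lo [ 0.34  -0.223  0.005] hi [0.39  0.025 0.083]
red [419. 378.] 29 med [ 0.698 -0.493  0.065] lo [ 0.694 -0.498  0.057] hi [ 0.706 -0.486  0.068]
green [281. 164.] 136 med [0.399 0.381 0.044] lo [0.387 0.375 0.008] hi [0.43  0.395 0.09 ]
green [303. 196.] 204 med [0.477 0.173 0.032] lo [0.465 0.165 0.009] hi [0.511 0.186 0.088]
green [376. 250.] 259 med [ 0.674 -0.094  0.038] lo [ 0.652 -0.099  0.02 ] hi [ 0.702 -0.076  0.055]
green [299. 280.] 259 med [ 0.478 -0.226  0.061] lo [ 0.468 -0.231  0.009] hi [ 0.513 -0.215  0.089]
green [331. 357.] 299 med [ 0.542 -0.441  0.058] lo [ 0.533 -0.444  0.009] hi [ 0.579 -0.43   0.089]
```

View pics/scene_crop.png

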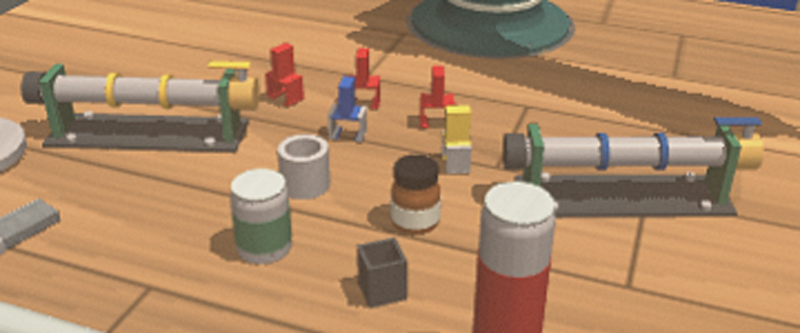

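View pics/side_crop.png

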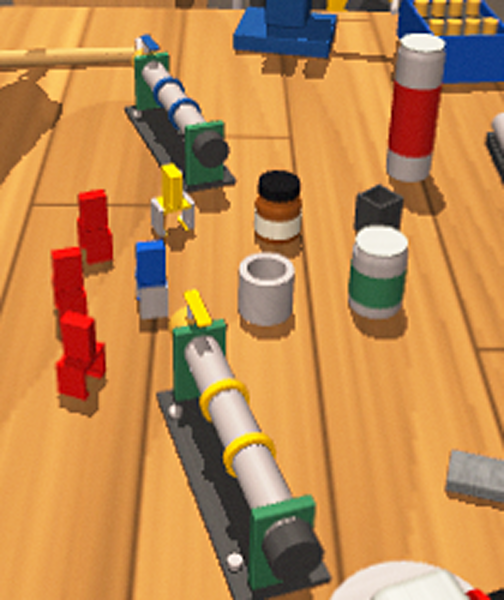

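The two crops settle it. The only blue-finned clip, with steel arms, is at scene (287,188). The only yellow one is at (336,203), and the three others are red decoys. Next I'll look from above with the wrist camera.

```bash
cat >> h.py <<'E'
def shift(target,s=None):
    s=s or ctrl.get_state(); return (R.from_quat(s['tool_rot']).as_matrix().T@(np.array(target)-s['tcp_pos'])*1000).round(1)
E
python3 - <<'E'
from h import *
s=ctrl.get_state();print(R.from_quat(s['tool_rot']).as_matrix().round(3),shift([.46,0.0,.26]));print(cam('wrist')['T_tool_cam'])
E
```

```text
[[ 0.955 -0.     0.298]
 [-0.298 -0.001  0.955]
 [ 0.    -1.    -0.001]] [ 439.   -28.7 -487.6]
[[ 1.93663243e-04  9.64594674e-01  2.63736757e-01 -6.71484997e-02]
 [-5.24541364e-04 -2.63736628e-01  9.64594586e-01 -1.42080260e-01]
 [ 9.99999844e-01 -3.25147355e-04  4.54893716e-04 -5.30306350e-04]
 [ 0.00000000e+00  0.00000000e+00  0.00000000e+00  1.00000000e+00]]
```

Call:
{"fn": "servo_tool", "kwargs": {"series": [0, 54, -4, -60, 0, 0, 108, -8, -120, 0, 0, 162, -12, -180, 0, 0, 216, -16, -240, 0, 0, 270, -20, -300, 0, 0, 324, -24, -360, 0, 0, 380, -28, -420, 0, 0, 438, -30, -488, 0]}}

```text
time_s: 1.2
tcp_pos: [0.3951, 0.1408, 0.2557]
tool_rot: [-0.699, 0.106, -0.107, 0.699]
force: [0.5, 0.4, -0.7]
width: 0.996
```

Call:
{"fn": "servo_tool", "kwargs": {"series": [0, 0, 0, 0, 0, 0, 0, 0, 0, 0]}}

```text
time_s: 1.45
tcp_pos: [0.3945, 0.143, 0.2553]
tool_rot: [-0.699, 0.107, -0.107, 0.699]
force: [-1.1, 0.7, 0.8]
width: 0.998
```

Run:
```python
from h import *
s=ctrl.get_state();print(s['time_s'],s['tcp_pos'],s['dq'].round(3));print(shift([.46,0.0,.26]))
c=cam('wrist');save(c,'w1')
```

```text
1.45 [0.39446605 0.14299081 0.25529679] [-0.019  0.004 -0.015 -0.003 -0.     0.002 -0.002]
[ 105.2   -4.7 -116.9]
```

View pics/w1.png

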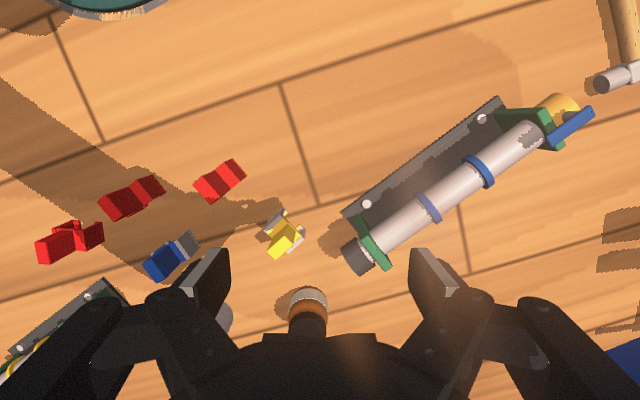

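The wrist view shows the blue fin at (165,260), the yellow fin at (283,240), and the air line's collars at (430,207) and (480,172). The reds sit at upper left.

```bash
cat >> h.py <<'E'
def tops(c,col,zlo,zhi,x=(.3,.65),y=(-.5,.45),minn=12):
    X=cloud(c);hsv=cv2.cvtColor(c['color'],cv2.COLOR_RGB2HSV)
    lo,hi={'blue':((105,110,40),(128,255,255)),'yel':((22,120,80),(34,255,255))}[col]
    m=(cv2.inRange(hsv,lo,hi)>0)&(X[...,2]>zlo)&(X[...,2]<zhi)&(X[...,0]>x[0])&(X[...,0]<x[1])&(X[...,1]>y[0])&(X[...,1]<y[1])&(c['depth']>0)
    k,l,st,ce=cv2.connectedComponentsWithStats(m.astype(np.uint8))
    for i in range(1,k):
        if st[i,4]>=minn:
            P=X[l==i]; r=cv2.minAreaRect(P[:,:2].astype(np.float32)*1000)
            print(col,ce[i].round(),st[i,4],'mean',P.mean(0).round(4),'rect',np.round(r[0],1),np.round(r[1],1),round(r[2],1),'z',P[:,2].min().round(3),P[:,2].max().round(3))
E
python3 - <<'E'
from h import *
c=cam('wrist')
tops(c,'blue',.072,.09);tops(c,'yel',.072,.09)
X=cloud(c)
m=(X[...,2]>.076)&(X[...,2]<.09)&(c['depth']>0)
# pipe crest between/around collars
hsv=cv2.cvtColor(c['color'],cv2.COLOR_RGB2HSV)
m&=(hsv[...,1]<60)&(X[...,1]>.19)&(X[...,1]<.36)
P=X[m];a=P[:,:2].mean(0);u=np.linalg.svd(P[:,:2]-a,full_matrices=0)[2][0];print(len(P),a,u,np.degrees(np.arctan2(u[1],u[0])),P[:,2].max())
E
```

```text
blue [483. 171.] 201 mean [0.4309 0.3153 0.0836] rect [433.8 316.3] [33.6  7.6] 21.2 z 0.076 0.088
blue [155. 269.] 393 mean [ 0.4341 -0.0738  0.0797] rect [434.9 -75.9] [30.2 16.3] 11.2 z 0.072 0.083
yel [572. 108.] 85 mean [0.3929 0.417  0.0847] rect [391.6 416.4] [15.6  8.6] 80.8 z 0.083 0.087
yel [279. 248.] 303 mean [0.4508 0.0778 0.0813] rect [451.1  77.7] [15.4 28.6] 26.4 z 0.079 0.083
yel [  7. 374.] 21 mean [ 0.5226 -0.361   0.082 ] rect [ 523.7 -361.6] [6.3 9.8] 68.4 z 0.078 0.085
3312 [0.44977304 0.27573763] [ 0.36007653 -0.93292277] -68.89510399965529 0.08761702107683383
```

Call:
{"fn": "servo_tool", "kwargs": {"series": [0.4, 15, 10, -9, 0.16, 0.4, 30, 20, -18, 0.32, 0.4, 45, 40, -27, 0.48, 0.4, 60, 60, -36, 0.64, 0.4, 73, 80, -45, 0.81, 0.4, 73, 95, -45, 0.81, 0.4, 73, 95, -45, 0.81]}}

```text
time_s: 2.42
tcp_pos: [0.45, 0.0788, 0.1595]
tool_rot: [0.602, -0.372, 0.371, -0.601]
force: [0.4, 0.3, 0.1]
width: 0.601
```

Run:
```python
from h import *
s=ctrl.get_state();print(s['time_s'],s['tcp_pos'],s['qpos'].round(2),s['width']);print(R.from_quat(s['tool_rot']).as_matrix().round(3))
c=cam('wrist');save(c,'w2');tops(c,'yel',.072,.09);tops(c,'blue',.072,.09)
```

```text
2.425 [0.45000582 0.07879436 0.15950347] [-0.64  0.23  0.45  2.1  -0.13  0.85  0.35] 0.6009998811536751
[[ 0.447 -0.002  0.895]
 [-0.895 -0.001  0.447]
 [-0.    -1.    -0.002]]
yel [321. 211.] 698 mean [0.4513 0.0782 0.0815] rect [451.4  77.9] [15.4 28.4] 26.1 z 0.077 0.084
```

View pics/w2.png

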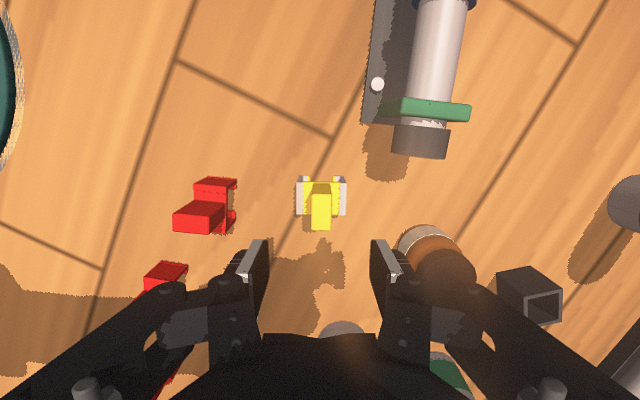

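The yellow fin at (321,211) is aligned between the fingers, and the red clip and the jar are clear of them. Going down to grip.

Call:
{"fn": "servo_tool", "kwargs": {"series": [0.4, 1.4, 50, 0.9, 0, 0.4, 1.4, 90, 0.9, 0, 0.4, 1.4, 116, 0.9, 0, 0.4, 1.4, 116, 0.9, 0, 1, 1.4, 116, 0.9, 0, 1, 1.4, 116, 0.9, 0, 1, 1.4, 116, 0.9, 0, 1, 1.4, 116, 0.9, 0], "grip_force": 80}}

```text
time_s: 3.48
tcp_pos: [0.4531, 0.0774, 0.0456]
tool_rot: [-0.6, 0.373, -0.374, 0.601]
force: [-2.8, 0.3, 12.2]
width: 0.175
```

Call:
{"fn": "servo_tool", "kwargs": {"series": [1, 0, 0, 0, 0, 1, 0, 0, 0, 0, 1, 0, -40, 0, 0, 1, 0, -100, 0, 0, 1, 0, -150, 0, 0, 1, 0, -150, 0, 0]}}

```text
time_s: 4.22
tcp_pos: [0.454, 0.0776, 0.1982]
tool_rot: [-0.598, 0.372, -0.375, 0.603]
force: [0.1, -0.2, -2.0]
width: 0.179
```

Run:
```python
from h import *
s=ctrl.get_state();print(s['time_s'],s['tcp_pos'],s['qpos'].round(2),s['width'],s['force'])
c=cam('wrist');save(c,'w3')
c=cam('side');save(c,'s3');tops(c,'yel',.07,.095)
X=cloud(c);hsv=cv2.cvtColor(c['color'],cv2.COLOR_RGB2HSV)
m=(X[...,2]>.077)&(X[...,2]<.086)&(hsv[...,1]<60)&(X[...,1]>-.42)&(X[...,1]<-.24)&(X[...,0]>.4)&(X[...,0]<.65)
P=X[m];a=P[:,:2].mean(0);u=np.linalg.svd(P[:,:2]-a,full_matrices=0)[2][0];print(len(P),a,u,np.degrees(np.arctan2(u[1],u[0])))
```

```text
4.225 [0.45399391 0.07762264 0.19822753] [-0.68  0.17  0.5   2.06 -0.1   0.93  0.33] 0.17895841900935153 [ 0.0668735  -0.18233068 -1.99993338]
yel [296. 262.] 30 mean [ 0.4738 -0.1979  0.0839] rect [ 474.8 -202.2] [11.5 31.2] 14.2 z 0.08 0.09
yel [311. 291.] 56 mean [ 0.5091 -0.2931  0.0833] rect [ 509.5 -289.1] [35.9 16.8] 19.0 z 0.072 0.088
yel [321. 313.] 63 mean [ 0.5298 -0.3582  0.0843] rect [ 531.6 -358. ] [35.1  9.9] 14.7 z 0.073 0.089
679 [ 0.52787712 -0.34085113] [ 0.3043352 -0.952565 ] -72.281827352528
```

View pics/w3.png

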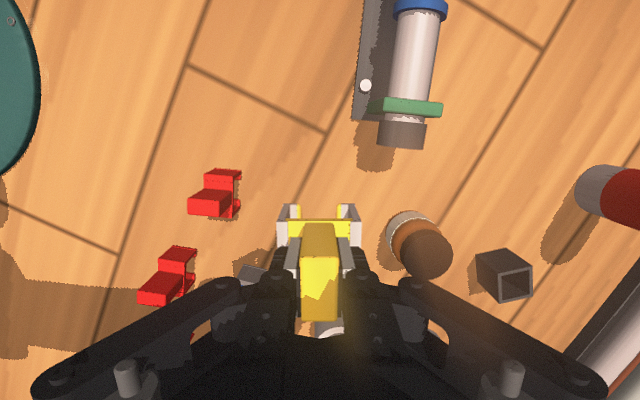

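Holding the yellow clip upright. Moving toward the gas line, stopping short along the pipe to measure it.

Call:
{"fn": "servo_tool", "kwargs": {"series": [1, 48, -2, -17, 0.03, 1, 96, -4, -35, 0.06, 1, 144, -6, -52, 0.09, 1, 192, -8, -70, 0.12, 1, 240, -10, -87, 0.155, 1, 290, -10, -104, 0.155, 1, 290, -10, -104, 0.155, 1, 290, -10, -104, 0.155]}}

```text
time_s: 5.32
tcp_pos: [0.4867, -0.2287, 0.2032]
tool_rot: [0.57, -0.42, 0.418, -0.569]
force: [-0.8, 0.6, -1.0]
width: 0.176
```

```bash
cat >> h.py <<'E'
def crest(c,y,x=(.35,.65)):
    X=cloud(c);hsv=cv2.cvtColor(c['color'],cv2.COLOR_RGB2HSV)
    m=(X[...,2]>.0765)&(X[...,2]<.086)&(hsv[...,1]<60)&(X[...,1]>y[0])&(X[...,1]<y[1])&(X[...,0]>x[0])&(X[...,0]<x[1])&(c['depth']>0)
    P=X[m];a=P[:,:2].mean(0);u=np.linalg.svd(P[:,:2]-a,full_matrices=0)[2][0]
    # per-station: mid of extreme edges
    t=(P[:,:2]-a)@u;w=(P[:,:2]-a)@np.array([-u[1],u[0]])
    mids=[(w[abs(t-q)<.004].max()+w[abs(t-q)<.004].min())/2 for q in np.arange(-.06,.061,.02) if (abs(t-q)<.004).sum()>5]
    print('crest',len(P),a.round(4),u.round(4),np.degrees(np.arctan2(u[1],u[0])).round(2),np.round(mids,4),P[:,2].max())
E
python3 - <<'E'
from h import *
s=ctrl.get_state();print(s['time_s'],s['tcp_pos'],s['qpos'].round(2),s['width'],s['force']);print(R.from_quat(s['tool_rot']).as_matrix().round(3))
c=cam('wrist');save(c,'w4');tops(c,'yel',.072,.09);crest(c,(-.42,-.24))
E
```

```text
5.325 [ 0.4866976  -0.22865345  0.20323493] [-0.17  0.35  0.68  1.88 -0.26  1.    0.92] 0.17648547991015728 [-0.75990751  0.62610992 -0.96246472]
[[ 0.298 -0.002  0.955]
 [-0.955  0.     0.298]
 [-0.001 -1.    -0.002]]
yel [321. 153.] 111 mean [ 0.4758 -0.1908  0.0842] rect [ 478.7 -193.9] [12.1 16. ] 17.2 z 0.082 0.086
crest 169 [ 0.5196 -0.3253] [ 0.3416 -0.9399] -70.03 [] 0.08272871101130314
```

View pics/w4.png

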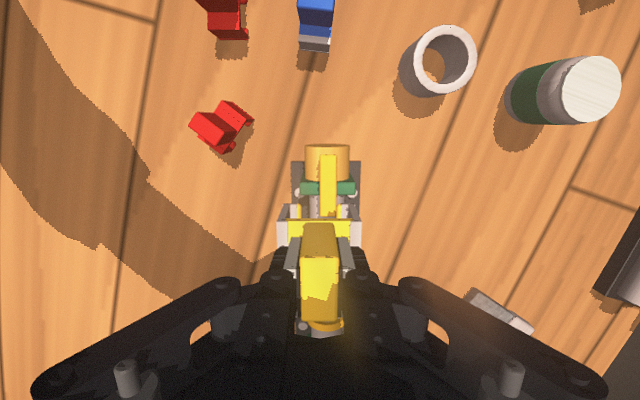

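The camera sees the -x side of the tool, so I'll look from the other end of the gas line.

Call:
{"fn": "servo_tool", "kwargs": {"series": [1, 50, -10, 0, 0, 1, 100, -20, 0, 0, 1, 150, -20, 0, 0, 1, 200, -20, 0, 0, 1, 200, -20, 0, 0, 1, 200, -20, 0, 0]}}

```text
time_s: 6.12
tcp_pos: [0.5473, -0.4185, 0.2238]
tool_rot: [-0.57, 0.419, -0.418, 0.57]
force: [0.2, 0.7, -0.5]
width: 0.18
```

Run:
```python
from h import *
s=ctrl.get_state();print(s['time_s'],s['tcp_pos'],s['qpos'].round(2),s['width'],s['force']);print(R.from_quat(s['tool_rot']).as_matrix().round(3))
c=cam('wrist');save(c,'w5');tops(c,'yel',.072,.09);crest(c,(-.42,-.24))
```

```text
6.125 [ 0.54729721 -0.41846089  0.22380766] [ 0.18  0.62  0.65  1.46 -0.39  1.2   1.2 ] 0.1797932084560265 [ 0.17491427  0.65535056 -0.47869326]
[[ 0.3   -0.001  0.954]
 [-0.954  0.001  0.3  ]
 [-0.001 -1.    -0.   ]]
yel [324.  45.] 333 mean [ 0.5123 -0.2934  0.0846] rect [ 512.6 -292.6] [29.7  9.6] 17.2 z 0.075 0.088
yel [325. 126.] 290 mean [ 0.5332 -0.3583  0.0846] rect [ 533.5 -358.3] [31.5  7.2] 17.6 z 0.078 0.088
crest 4402 [ 0.5268 -0.3344] [-0.3018  0.9534] 107.56 [ 0.0001  0.0006 -0.0003  0.0007 -0.0002  0.0003 -0.0001] 0.0839610493767543
```

View pics/w5.png

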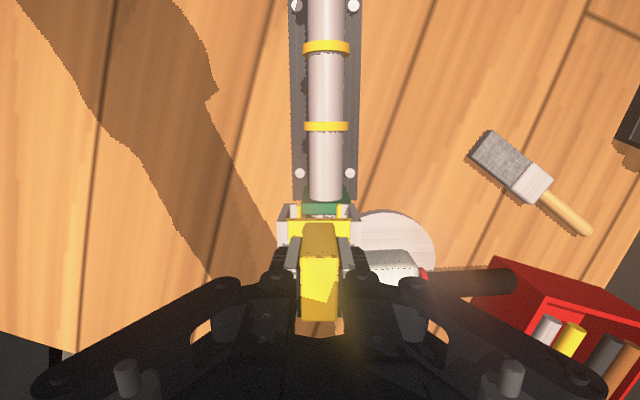

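Run:
```python
from h import *
print(shift([.5236,-.3257,.15]))
```

```text
[-95.3  74.2   5. ]
```

Call:
{"fn": "servo_tool", "kwargs": {"series": [1, -45, 0, 5, 0, 1, -95, 0, 5, 0, 1, -95, 40, 5, 0, 1, -95, 74, 5, 0, 1, -95, 74, 5, 0, 1, -95, 74, 5, 0], "grip_force": 110}}

```text
time_s: 6.92
tcp_pos: [0.524, -0.3276, 0.1519]
tool_rot: [-0.57, 0.418, -0.419, 0.57]
force: [-0.0, -0.9, -1.0]
width: 0.172
```

Run:
```python
from h import *
s=ctrl.get_state();print(s['time_s'],s['tcp_pos'],s['width'],s['force']);print(shift([.5236,-.3257,.15]))
c=cam('side');cv2.imwrite('pics/s6.png',cv2.resize(c['color'][200:380,230:430,::-1],None,fx=3,fy=3,interpolation=cv2.INTER_CUBIC))
c=cam('scene');cv2.imwrite('pics/c6.png',cv2.resize(c['color'][110:230,110:290,::-1],None,fx=4,fy=4,interpolation=cv2.INTER_CUBIC))
c=cam('wrist');save(c,'w6')
```

```text
6.925 [ 0.52396937 -0.32757173  0.15190177] 0.17212501533754104 [-0.03921457 -0.9163747  -0.96477972]
[-1.9  1.9  0.2]
```

View pics/s6.png

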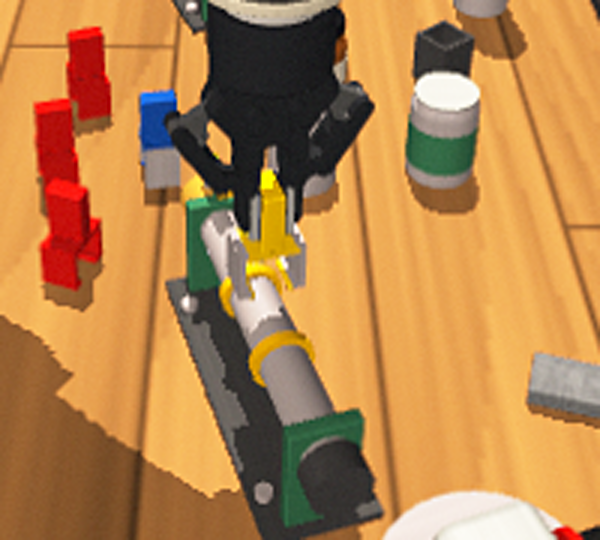

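View pics/w6.png

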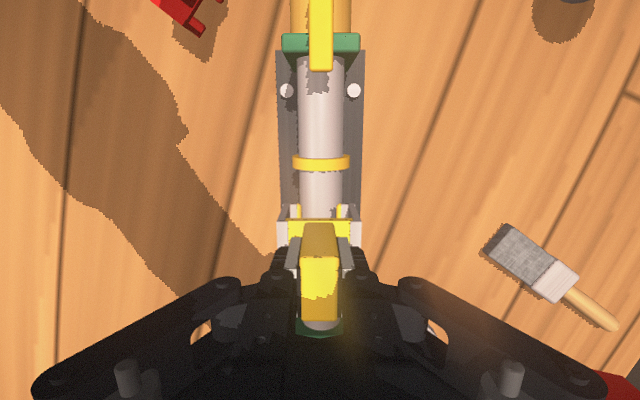

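The clip sits over the pipe, in line and between the collars (wrist view: pipe centre col 321, clip col 319). Pressing down.

Call:
{"fn": "servo_tool", "kwargs": {"series": [1, -2, 28, 0, 0, 1, -2, 36, 0, 0, 1, -2, 43, 0, 0, 1, -2, 50, 0, 0, 1, -2, 57, 0, 0, 1, -2, 58, 0, 0, 1, -2, 58, 0, 0]}}

```text
time_s: 7.95
tcp_pos: [0.5237, -0.3259, 0.0943]
tool_rot: [-0.569, 0.418, -0.419, 0.57]
force: [-3.8, 7.9, 28.1]
width: 0.175
```

Run:
```python
from h import *
s=ctrl.get_state();print(s['time_s'],s['tcp_pos'],s['width'],s['force'])
c=cam('side');cv2.imwrite('pics/s7.png',cv2.resize(c['color'][200:380,230:430,::-1],None,fx=3,fy=3,interpolation=cv2.INTER_CUBIC))
c=cam('wrist');save(c,'w7')
```

```text
7.95 [ 0.52368495 -0.32592522  0.09427355] 0.17488630573246233 [-3.78986576  7.88991432 28.09633514]
```

View pics/s7.png

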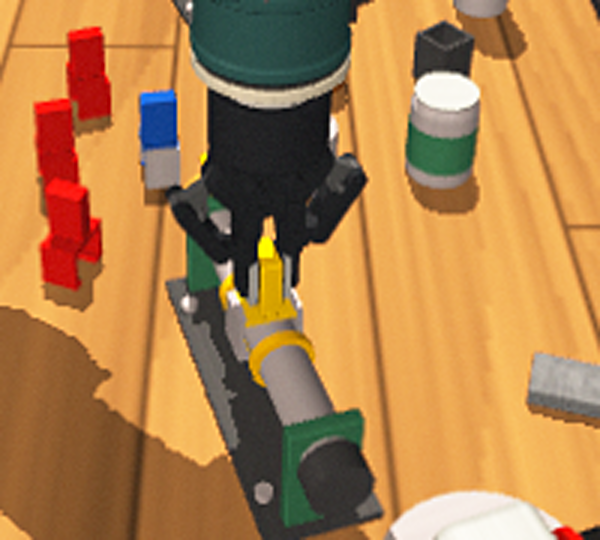

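View pics/w7.png

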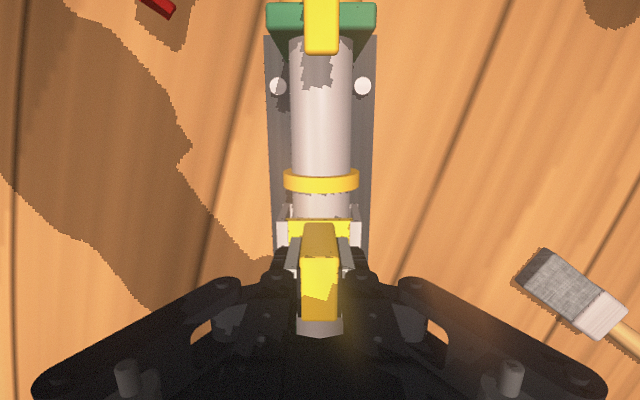

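Bottomed out at the expected height, with 28 N, more than the snap-on force. I'll ease off, release and go up.

Call:
{"fn": "servo_tool", "kwargs": {"series": [1, 0, 1, 0, 0, 1, 0, 1, 0, 0, 1, 0, -1, 0, 0, 0.5, 0, -1, 0, 0, 0.5, 0, -1, 0, 0, 0.5, 0, -2, 0, 0, 0.5, 0, -50, 0, 0, 0.5, 0, -110, 0, 0]}}

```text
time_s: 9.05
tcp_pos: [0.522, -0.3256, 0.2028]
tool_rot: [0.57, -0.42, 0.418, -0.569]
force: [0.9, 0.0, 0.4]
width: 0.502
```

Run:
```python
from h import *
s=ctrl.get_state();print(s['time_s'],s['tcp_pos'],s['width'],s['force'],s['qpos'].round(2))
c=cam('side');cv2.imwrite('pics/s8.png',cv2.resize(c['color'][200:380,230:430,::-1],None,fx=3,fy=3,interpolation=cv2.INTER_CUBIC));tops(c,'yel',.115,.14)
c=cam('wrist');save(c,'w8');tops(c,'yel',.1215,.14);tops(c,'yel',.08,.096)
```

```text
9.05 [ 0.52203172 -0.32562045  0.20277069] 0.5020397692769634 [0.8986832  0.04964676 0.42612404] [ 0.01  0.5   0.68  1.68 -0.35  1.08  1.1 ]
yel [318. 287.] 139 mean [ 0.5228 -0.3294  0.1274] rect [ 522.3 -325.4] [16.3 31. ] 15.2 z 0.115 0.132
yel [318. 204.] 703 mean [ 0.5225 -0.3249  0.1301] rect [ 522.6 -325.5] [15.5 29.5] 17.8 z 0.122 0.133
yel [318. 154.] 284 mean [ 0.5128 -0.293   0.0846] rect [ 512.9 -293. ] [29.8  7.6] 18.0 z 0.08 0.087
yel [320. 188.] 507 mean [ 0.5234 -0.3222  0.0865] rect [ 522.9 -324.8] [32.1 29.6] 17.3 z 0.084 0.095
yel [320. 226.] 192 mean [ 0.5349 -0.3581  0.0844] rect [ 534.1 -359.1] [29.1 10. ] 20.9 z 0.08 0.088
```

View pics/s8.png

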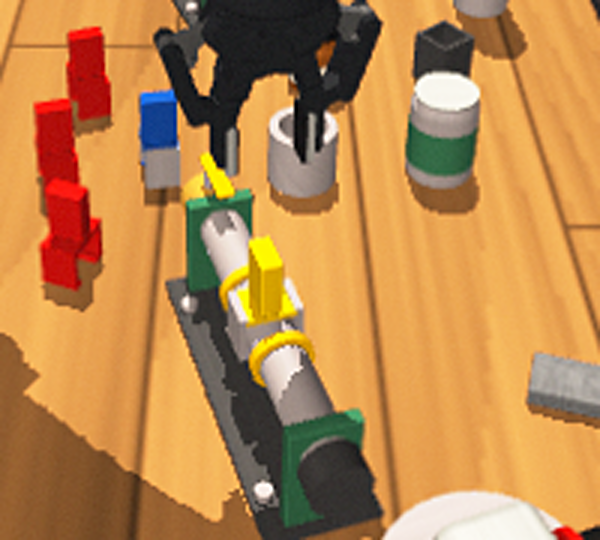

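View pics/w8.png

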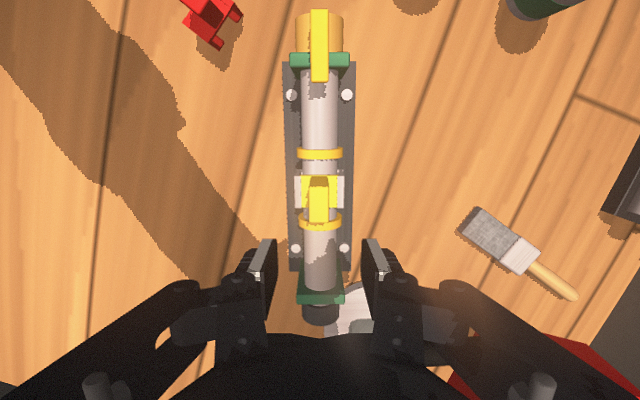

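The yellow clip is home: fin top at z≈0.131, as expected, and fin centre at (0.5226, -0.3255), against a measured pipe midpoint of (0.5236, -0.3257). Now to the blue clip.

Call:
{"fn": "servo_tool", "kwargs": {"series": [0.4, -40, 0, -1, -0.18, 0.4, -80, 0, -2, -0.36, 0.4, -120, 0, -3, -0.54, 0.4, -160, 0, -4, -0.72, 0.4, -200, 0, -5, -0.9, 0.4, -240, 10, -7, -1.08, 0.4, -265, 25, -8, -1.26, 0.4, -265, 42, -8, -1.44]}}

```text
time_s: 10.15
tcp_pos: [0.4357, -0.0737, 0.1602]
tool_rot: [-0.704, -0.064, 0.064, 0.704]
force: [0.2, -1.0, 0.6]
width: 0.599
```

Call:
{"fn": "servo_tool", "kwargs": {"series": [0.4, 0, 0, 0, -0.02, 0.4, 0, 0, 0, -0.02]}}

```text
time_s: 10.4
tcp_pos: [0.4363, -0.0758, 0.1608]
tool_rot: [0.704, 0.066, -0.066, -0.704]
force: [-0.2, 0.1, 1.0]
width: 0.599
```

Run:
```python
from h import *
s=ctrl.get_state();print(s['time_s'],s['tcp_pos'],s['width'],s['force'],s['qpos'].round(2));M=R.from_quat(s['tool_rot']).as_matrix();print(M.round(3),np.degrees(np.arctan2(M[1,2],M[0,2])))
c=cam('wrist');save(c,'w9');tops(c,'blue',.078,.09)
print(shift([.435,-.0757,.046]))
```

```text
10.4 [ 0.4363203  -0.07579659  0.16084802] 0.5990774520978809 [-0.20504123  0.10594078  1.01675585] [-0.24  0.19  0.38  2.13 -0.09  0.84  1.95]
[[ 0.982  0.    -0.187]
 [ 0.187 -0.     0.982]
 [ 0.    -1.    -0.   ]] 100.75061951219912
blue [323. 209.] 293 mean [ 0.4345 -0.0729  0.0814] rect [434.9 -74.3] [29.4  8.6] 11.0 z 0.079 0.084
[ -1.5 114.9   0.4]
```

View pics/w9.png

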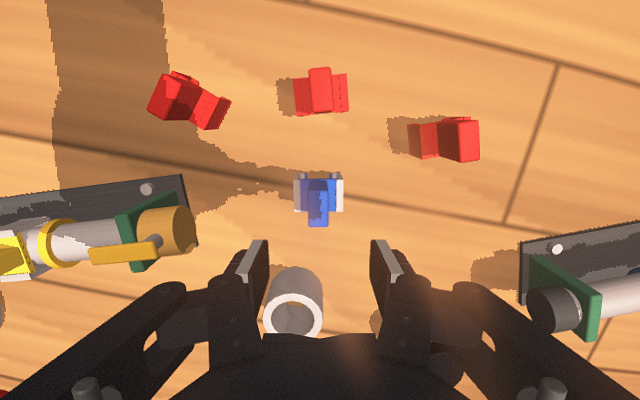

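The blue fin at (318,205) is centred and square between the fingers. The lever and the coupling are clear. Gripping.

Call:
{"fn": "servo_tool", "kwargs": {"series": [0.4, -1.5, 50, 0.2, 0, 0.4, -1.5, 90, 0.2, 0, 0.4, -1.5, 115, 0.2, 0, 0.4, -1.5, 115, 0.2, 0, 1, -1.5, 115, 0.2, 0, 1, -1.5, 115, 0.2, 0, 1, -1.5, 115, 0.2, 0, 1, -1.5, 115, 0.2, 0]}}

```text
time_s: 11.45
tcp_pos: [0.4354, -0.0755, 0.0463]
tool_rot: [0.704, 0.068, -0.067, -0.704]
force: [-0.6, -0.7, 11.5]
width: 0.174
```

Call:
{"fn": "servo_tool", "kwargs": {"series": [1, 0, 0, 0, 0, 1, 0, 0, 0, 0, 1, 0, -40, 0, 0, 1, 0, -100, 0, 0, 1, 0, -170, 0, 0, 1, 0, -170, 0, 0]}}

```text
time_s: 12.2
tcp_pos: [0.4362, -0.0755, 0.2196]
tool_rot: [-0.704, -0.07, 0.065, 0.704]
force: [-0.0, -0.0, -0.8]
width: 0.174
```

Run:
```python
from h import *
s=ctrl.get_state();print(s['time_s'],s['tcp_pos'],s['width'],s['force'],s['qpos'].round(2))
c=cam('wrist');save(c,'w10')
c=cam('side');save(c,'s10');print(shift([.54,.13,.22]))
```

```text
12.2 [ 0.43623626 -0.07553378  0.21958857] 0.17359708582229758 [-0.02615122 -0.0241912  -0.76984208] [-0.29  0.1   0.41  2.07 -0.05  0.97  1.92]
[142.4  -3.2 181.4]
```

View pics/w10.png

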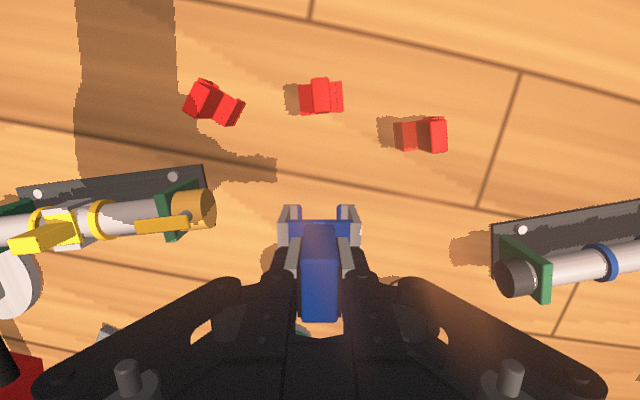

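Call:
{"fn": "servo_tool", "kwargs": {"series": [1, 12, 0, 32, 0.18, 1, 24, 0, 64, 0.36, 1, 36, 0, 96, 0.54, 1, 48, 0, 128, 0.72, 1, 60, 0, 160, 0.9, 1, 72, 0, 192, 1.08, 1, 84, 0, 224, 1.25, 1, 96, 0, 252, 1.39]}}

```text
time_s: 13.3
tcp_pos: [0.48, 0.1912, 0.2136]
tool_rot: [0.584, -0.4, 0.4, -0.582]
force: [-0.7, -0.9, -0.3]
width: 0.169
```

Call:
{"fn": "servo_tool", "kwargs": {"series": [1, 0, 0, 0, 0, 1, 0, 0, 0, 0]}}

```text
time_s: 13.55
tcp_pos: [0.4801, 0.1895, 0.2142]
tool_rot: [0.585, -0.399, 0.398, -0.583]
force: [0.1, -0.7, -0.7]
width: 0.175
```

Run:
```python
from h import *
s=ctrl.get_state();print(s['time_s'],s['tcp_pos'],s['width'],s['force'],s['qpos'].round(2));M=R.from_quat(s['tool_rot']).as_matrix();print(np.degrees(np.arctan2(M[1,2],M[0,2])))
c=cam('wrist');save(c,'w11');tops(c,'blue',.072,.09);crest(c,(.22,.345))
```

```text
13.55 [0.48014943 0.18949755 0.2141592 ] 0.1746110031454579 [ 0.13312001 -0.65987139 -0.74077602] [-0.73  0.25  0.34  1.91 -0.1   1.    0.03]
21.425111923252196
blue [325.  35.] 375 mean [0.4342 0.3167 0.0842] rect [433.7 316.4] [33.8  7.8] 19.9 z 0.074 0.088
blue [324. 119.] 297 mean [0.4589 0.2533 0.0842] rect [459.2 253.8] [34.9  6.8] 21.4 z 0.077 0.088
crest 3806 [0.4486 0.2843] [-0.3581  0.9337] 110.99 [ 0.001   0.0004  0.0001  0.0004 -0.0003 -0.0004 -0.0006] 0.08591899149065302
```

View pics/w11.png

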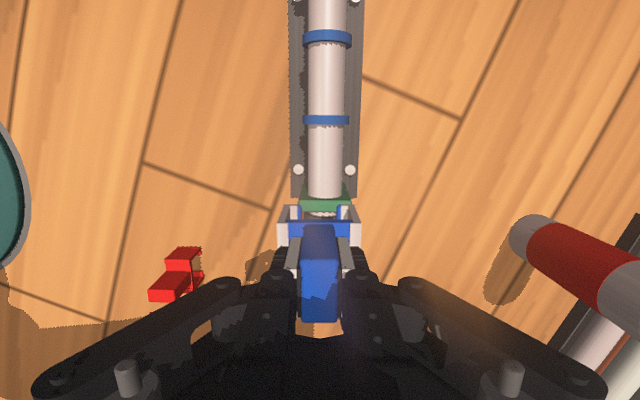

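Run:
```python
from h import *
print(shift([.448,.285,.15]))
```

```text
[-100.9   64.4    4.9]
```

Call:
{"fn": "servo_tool", "kwargs": {"series": [1, -50, 0, 5, 0, 1, -101, 0, 5, 0, 1, -101, 35, 5, 0, 1, -101, 64, 5, 0, 1, -101, 64, 5, 0, 1, -101, 64, 5, 0]}}

```text
time_s: 14.35
tcp_pos: [0.4491, 0.2859, 0.1524]
tool_rot: [-0.584, 0.399, -0.399, 0.584]
force: [-0.4, 0.1, -0.4]
width: 0.171
```

Run:
```python
from h import *
s=ctrl.get_state();print(s['time_s'],s['tcp_pos'],s['width'],s['force']);print(shift([.448,.285,.1206]),shift([.448,.285,.0946]))
c=cam('side');cv2.imwrite('pics/s12.png',cv2.resize(c['color'][110:230,230:390,::-1],None,fx=4,fy=4,interpolation=cv2.INTER_CUBIC))
c=cam('wrist');save(c,'w12')
```

```text
14.35 [0.44912423 0.28586108 0.15235407] 0.1708435364970593 [-0.3963161   0.10686836 -0.38242601]
[ 0.4 31.8 -1.4] [ 0.4 57.8 -1.4]
```

View pics/w12.png

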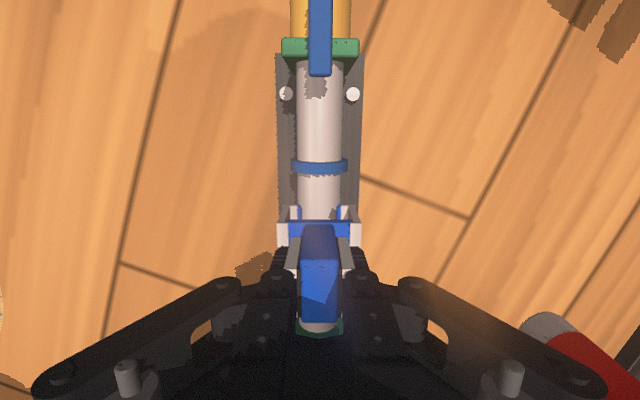

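View pics/s12.png

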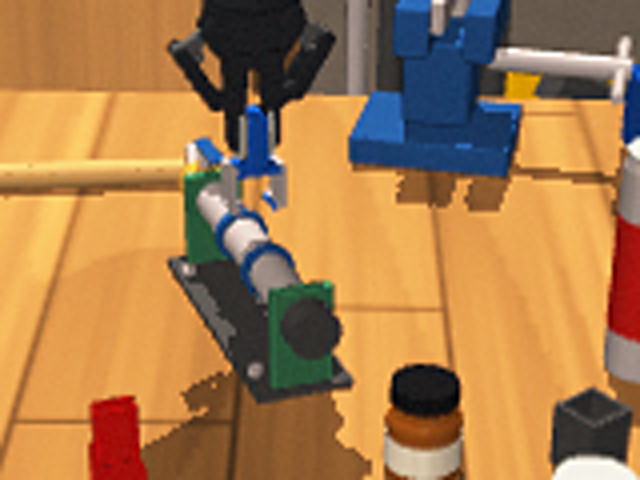

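Clip and pipe line up (columns 319 and 320). Pressing the blue one.

Call:
{"fn": "servo_tool", "kwargs": {"series": [1, 0, 28, -0.5, 0, 1, 0, 36, -0.5, 0, 1, 0, 43, -0.5, 0, 1, 0, 50, -0.5, 0, 1, 0, 57, -0.5, 0, 1, 0, 58.5, -0.5, 0, 1, 0, 58.5, -0.5, 0]}}

```text
time_s: 15.32
tcp_pos: [0.4486, 0.2863, 0.0949]
tool_rot: [-0.583, 0.399, -0.399, 0.585]
force: [-11.1, -5.9, 38.8]
width: 0.17
```

Call:
{"fn": "servo_tool", "kwargs": {"series": [1, 0, -1, -0.5, 0, 1, 0, -2, -0.5, 0, 0.5, 0, -2, -0.5, 0, 0.5, 0, -2, -0.5, 0, 0.5, 0, -2, -0.5, 0, 0.5, 0, -2, -0.5, 0, 0.5, 0, -50, -0.5, 0, 0.5, 0, -110, -0.5, 0]}}

```text
time_s: 16.32
tcp_pos: [0.447, 0.2853, 0.2033]
tool_rot: [0.585, -0.399, 0.399, -0.583]
force: [-0.0, 1.2, 0.2]
width: 0.505
```

Run:
```python
from h import *
s=ctrl.get_state();print(s['time_s'],s['tcp_pos'],s['width'],s['force'])
c=cam('side');save(c,'s14');cv2.imwrite('pics/s13.png',cv2.resize(c['color'][110:230,230:390,::-1],None,fx=4,fy=4,interpolation=cv2.INTER_CUBIC));tops(c,'yel',.115,.14);tops(c,'blue',.115,.14,y=(.2,.35))
c=cam('wrist');save(c,'w13');tops(c,'blue',.126,.14);tops(c,'blue',.08,.096);crest(c,(.15,.25));crest(c,(.32,.36))
c=cam('scene');save(c,'c13')
```

```text
16.325 [0.44697697 0.28527099 0.20332896] 0.5045461351792291 [-0.00769294  1.16128876  0.1733865 ]
yel [318. 287.] 140 mean [ 0.5227 -0.3292  0.1272] rect [ 522.6 -326.1] [15.9 30. ] 16.1 z 0.115 0.133
blue [293. 157.] 47 mean [0.4485 0.2793 0.1261] rect [448.1 284. ] [16.  33.7] 20.4 z 0.115 0.132
blue [316. 208.] 672 mean [0.4473 0.2864 0.1301] rect [447.4 285.7] [14.8 28.8] 21.5 z 0.126 0.132
blue [317. 158.] 260 mean [0.4364 0.3178 0.0845] rect [437.  318.2] [30.8  7.4] 20.6 z 0.08 0.088
blue [319. 193.] 454 mean [0.4492 0.2894 0.0864] rect [447.7 285.8] [31.6 29.7] 21.2 z 0.084 0.095
crest 1659 [0.4766 0.2074] [-0.3191  0.9477] 108.61 [-0.0045  0.0011 -0.0031 -0.0009 -0.0009  0.0003] 0.08598356920709005
crest 1255 [0.4266 0.3411] [ 0.465  -0.8853] -62.29 [-0.0012  0.0001  0.0002] 0.08562297334151892
```

View pics/s13.png

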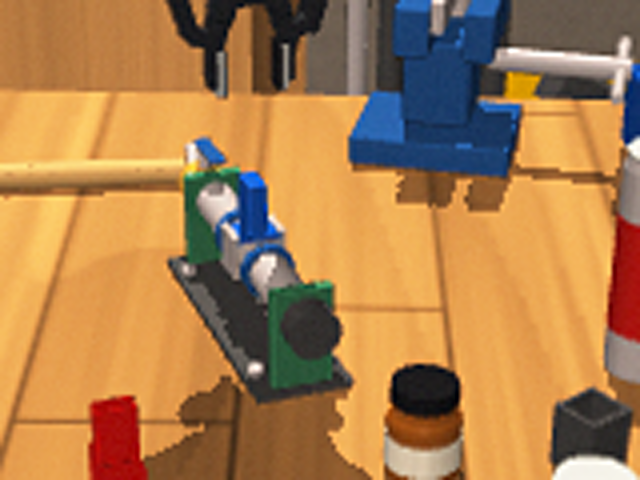

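View pics/w13.png

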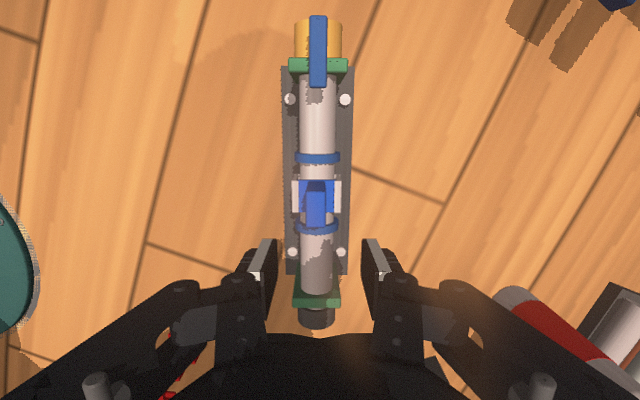

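View pics/c13.png

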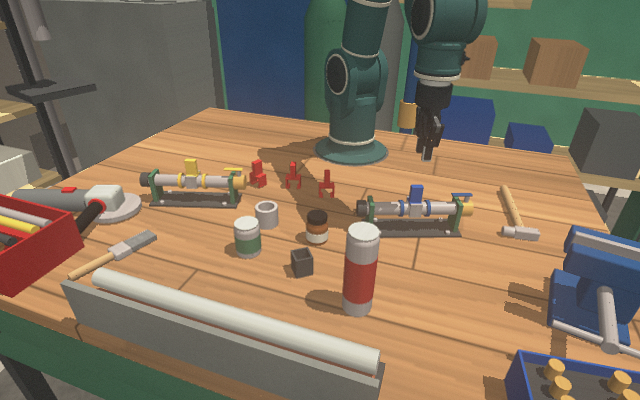

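Both clips sit upright between their collars, and the gripper is clear. The bystanders and the red look-alikes are where they were. Handing in.

```bash
python3 -c "
from h import *
print(job.job_done())"
```

```text
the job is handed in; nothing more can be done
None
```

Both clips are pressed home: yellow on the gas line and blue on the air line. I let go and raised the gripper clear, then handed in at about 16 s of the 72 s allowed. The hand-in gave no verdict.

| Last check | Yellow / gas line | Blue / air line |
|---|---|---|
| Fin top height (home is about 0.131 m) | 0.131–0.133 m | about 0.132 m |
| Fin centre, measured (x, y) | (0.5226, -0.3255) | (0.447, 0.286) |
| Pipe middle, measured (x, y) | (0.5236, -0.3257) | (0.448, 0.285) |
| Difference in line with the pipe | under 1° | under 1° |
| Press force at the bottom | 28 N | 39 N |

- **Other objects:** the final scene picture shows the jar, coupling, offcut, rivet tin, spray can and red look-alikes where they were. I compared these by eye only.
- **A reading that disagreed:** the air line's pipe crest and collars gave sideways positions about 2 mm apart. I went mainly by the crest. The crest fits I repeated after placing the blue clip were too poor to use.
- **Press force:** the 39 N is the wrist reading (limit 120 N). The 40 N limit applies to the arm and gripper body, and only the fingers were on the clip.

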